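# Tuck in the tab of a recipe box

## Robot

A 7-joint arm with a two-finger parallel gripper is mounted at the origin on a cart in front of the work surface, level with it; the furniture and walls round the work are solid. World frame = base frame: x ahead of the robot, y to its left, z up, the work surface at z = 0. Lengths are in m, angles in rad, forces in N, time in s.
With the tool pointing down it reaches from about 0.425 to 0.925 m from the base axis. Payload 6.8 kg.
Tool frame: the origin (TCP) lies on the mounting face of the last link; the fingertips stand 173 mm ahead of it and the grasp point (between the pads) lies 155 mm ahead of it; z points along the fingers, y is the line along which they close (so a half turn about z gives the same grasp; the last joint's range is limited). The gripper opens to 85 mm and grips with 20 to 120 N. Pads are 22 mm wide; open, the fingers measure 114 mm over their backs; the gripper's body (76 mm by 85 mm) begins 54 mm behind the grasp point. The pads swing forward as they close: fully open they stand 13 mm farther back than shut.
Start: joints at [-1.421, 0.477, 0.022, 1.555, -0.011, 1.109, -0.083], TCP at [0.172, 0.653, 0.405] pointing down, gripper open.
Joint ranges: [-2.96, 2.96], [-0.34, 2.1], [-1.41, 1.46], [0.24, 2.44], [-1.37, 4.51], [0.17, 1.92], [-2.96, 2.96]. Speed limits (rad/s): [2.39, 2.39, 3.14, 3.14, 3.14, 3.14, 3.14].

## Interface

Orientations are given as a rotation vector (axis times angle).
In Python, from bench import r gives the robot as it stands.
- The arm moves only by the tool carry_out, never from a script. Its argument "moves" is a list of rows, each a list of 5 numbers: the shift along the tool's x, y, z in m, then the turn about the tool's z in rad, then the finger opening in m, from 0 to 0.0854. In form: [[dx, dy, dz, roll, claw], ...]. A call has exactly 8 rows; each row is the pose to reach, as a shift and turn from the pose commanded when the call began, along the tool's axes at that moment; what a row does not reach only later rows make up. A row lasts 1/10 s, in which the tool goes at most 50 mm and 8.59 degrees, less where a joint would pass 70% of its speed; a pose out of reach is approached as far as the arm can. A call with a gripper value outside its range is refused whole. The fingers move at their own pace and stop on an object; "force" is the grip in N (left out, the last holds). Time passes only in rows, so rows that repeat a pose let the fingers close, or fill a call up. It gives the time, the measured TCP pose, the force, the opening and the grip force at its end, in the units of the state.
- r.get_obs(): the state, without advancing time (a new reading comes with each control period).
- r.grab_frame(name): name is "scene" or "top"; returns the picture (480x640x3 uint8, red, green, blue); there is no depth.
- r.calibration(name): a dict with "fx", "fy", "cx", "cy" (pixels), "rvec" (rotation vector, rad) and "tvec" (3), from world to camera coordinates, as OpenCV has them. Camera axes: x right, y down, z forward; pixel columns grow to the right and rows downward; lengths in m; the calibration is good to about 2 mm. A picture is of the moment at which its call begins. calibration takes no time and is no camera call.
- r.hand_in(): hands the job in; it is judged then, once.
The state is a dict: "clock": time; "joints": joint angles; "qvel": joint speeds; "tau": joint torques, N m; "tcp_pos": TCP position; "orientation": TCP orientation; "contact_force": force on the tool from outside, world axes, zero at the start; "moment": the same for the moment, N m; "grip_width": finger opening in m; "gripper_force": force on a finger pad.
Only numpy, scipy, OpenCV 4.12 (cv2) and the standard library are available. Lean on these libraries where they do the work, as an engineer would, in place of code of your own. Each camera call takes 0.05 s, during which the arm holds its last target. There are 200 camera calls.

## Task

The closing tab of the flat wooden recipe box stands open. With the fingertips push the tab over towards the metal lip on the lid, then press its crease down flat so that its free edge slides in beneath the lip and the tab stays shut when you let go. Only push and press, gently: do not lift, tip or shove the box away, and leave the jug, the cup, the mug and the salt shaker round it alone.

Things in the scene. Friction and masses are not known exactly. Their poses are not given: they have to be found in the camera images.
- recipe_box: Loose shallow wooden box, 200 (its x) x 170 (its y) x 40 mm high, about 1 kg, flat on the worktop, steel corner caps. Origin: centre of its underside; z up. Its +x runs from the tab's hinge (near the edge, x = -94 mm) to the steel lip; y is along the hinge. The lid's top is at z = 40 mm. It slides if pushed with more than about 4 N.
- tab (a joint): Hinge of the stiff grey tab, rad. 0: first leaf flat on the lid, pointing to the lip (box +x); pi/2: upright; more: leaning out past the box's edge (stop 2.4). Starts at 1.7 to 2.1. A weak spring (0.03 N m/rad, rest at 2.0) reopens it unless tucked. First leaf: 60 mm from hinge to crease, 76 mm wide, 3 mm thick. Push its outer side (away from the lip) near the crease, 1 to 3 N.
- crease (a joint): Crease between the tab's two leaves, rad. 0: in line (stop); positive: second leaf (60 mm crease to free edge, 76 mm wide, its last 20 mm 60 mm wide, 3 mm thick) bent towards the lid. Starts at 1.2 to 1.4, held by friction (0.08 N m). Folded over, the edge meets the lid 5 to 15 mm before the lip; pressing the crease down (about 5 N) drives it beneath. If straightened earlier it lands on the lip.
- hinge_mid (a point): Middle of the tab's hinge line, at (-94, 0, 42.5) mm in the box frame.
- crease_mid (a point): Middle of the crease line, at half the tab's thickness; 60 mm from the hinge. With the tab flat it is at (-34, 0, 42.5) mm in the box frame. Its axes are those of the second leaf: x points to the free edge, y along the crease.
- tab_edge (a point): Middle of the tab's free edge, at half its thickness; 60 mm from the crease. With the tab flat and tucked it is at (26, 0, 42.5) mm in the box frame, 14 mm behind the lip's front; released, the spring lifts it some 4 mm, up against the lip.
- lip_front (a point): Middle of the front (open) edge of the steel lip, at its underside: (12, 0, 48) mm in the box frame, 8 mm above the lid. The lip is a fixed strip 100 mm long (box y) that covers x = 12 to 41 mm, its top at z = 52 mm, closed at the back.
- cream_jug: Bystander: loose yellow cream jug, 67 mm across, 103 mm with its handle, 85 mm high; origin at the centre of its underside.
- espresso_cup: Bystander: loose patterned espresso cup, 58 mm across, 84 mm with its handle, 49 mm high; origin at the centre of its underside. It stands beside the sink. Over the sink hangs a fixed wall shelf (x beyond 0.61, y below -0.26, underside 0.5 m above the worktop): an arm swinging in from the right at full stretch strikes it with its wrist, so draw the hand in first.
- salt_shaker: Bystander: loose glass salt shaker with a metal top, 44 mm across, 90 mm high; origin at the centre of its underside.
- mug: Bystander: loose mug, 82 mm across, 114 mm with its handle, 91 mm high; origin at the centre of its underside.

How it is judged:
On the way, in this order (a step that is already met when the one before it is completed fails the run):
1. the tab is folded over, its first leaf within about 45 degrees of the lid (value of joint tab below 0.8 rad), for 0.05 s.
2. the free edge is beneath the lip, at least 5 mm in (x of tab_edge in the frame of recipe_box above 0.017 m and z of tab_edge in the frame of recipe_box below 0.0495 m), for 0.2 s.
At the end, for the whole second after the job is handed in: The tab's free edge is beneath the lip, at least 8 mm behind the lip's front and under its plate (less than 9.5 mm above the lid); the tab lies flat (hinge below 0.2 rad, crease below 0.3 rad); the box stands flat on the worktop at rest (x of tab_edge in the frame of recipe_box above 0.02 m and z of tab_edge in the frame of recipe_box below 0.0495 m and value of joint tab below 0.2 rad and value of joint crease below 0.3 rad and linear speed of recipe_box below 0.01 m/s and height (world z) of recipe_box below 0.004 m and angle between recipe_box's own z axis and vertical below 0.05 rad); the robot touches nothing.
It fails at once if the box is lifted or tipped (height (world z) of recipe_box above 0.012 m or angle between recipe_box's own z axis and vertical above 0.12 rad).
It fails at once if the box is shoved more than 60 mm (distance of recipe_box from where it was at the start of the episode above 0.06 m).
It fails at once if the fingers press or squeeze the box or its tab with more than 40 N (contact force between the fingers and recipe_box above 40 N).
It fails at once if the jug, the cup, the mug or the salt shaker is moved more than 30 mm (distance of any of cream_jug, espresso_cup, salt_shaker, mug from where it was at the start of the episode above 0.03 m).
It also fails if it takes over 40 s, if anything falls off the work surface, if the arm or the gripper's body presses on something with over 40 N, if the wrist force passes 120 N, or if a joint passes its speed limit or range.

## Working session

There is one attempt and no reset: what is moved stays moved. The work goes in short steps, Python scripts to look and compute and a tool call to move; the robot and the scene stay as the last step left them, time stands still between calls to the robot, and variables do not carry over. Pictures are saved under pics/ and viewed, at most 10 in all, crops included, and the job is handed in when it is done.

Besides the shell and the picture viewer there is one more tool, called by a JSON object that holds its "op" and its "data". carry_out: Moves the arm, as the interface text tells. Its arguments: {"type":"object","properties":{"moves":{"type":"array","items":{"type":"array","items":{"type":"number"}}},"force":{"type":"number"}},"required":["moves"]}

```bash
mkdir -p pics
python3 - <<'E'
from bench import r
import cv2
o=r.get_obs();print(o)
for n in("scene","top"):
    cv2.imwrite(f"pics/{n}0.png",r.grab_frame(n)[:,:,::-1]);print(r.calibration(n))
E
```

```text
{'clock': 0.0, 'joints': array([-1.42112063,  0.4777995 ,  0.02231169,  1.55645025, -0.01150531,
        1.10930906, -0.08313658]), 'qvel': array([ 0.00135918, -0.00164615,  0.0012594 ,  0.00325546, -0.00184967,
       -0.0026325 , -0.0010466 ]), 'tau': array([-2.19275580e-05, -5.96458304e+01,  1.60813920e+00, -2.81202650e+01,
        1.24056620e-02,  9.42119979e-03,  3.47666258e-06]), 'tcp_pos': array([0.17198344, 0.65243498, 0.40372579]), 'orientation': array([-4.03765903e-01, -3.11541829e+00,  2.88195236e-03]), 'contact_force': array([ 0.72076531, -0.81567104, -0.55281535]), 'moment': array([ 0.02540664, -0.00138314,  0.04126492]), 'gripper_force': 0.0, 'grip_width': 0.08540618339708379}
{'fx': 597.9489248781875, 'fy': 597.9489248781875, 'cx': 315.92996403414094, 'cy': 233.4419217423102, 'rvec': array([ 2.29586865, -0.86052472,  0.33841264]), 'tvec': array([-0.32914699,  0.38695727,  1.05191737])}
{'fx': 438.5577726059144, 'fy': 438.5577726059144, 'cx': 319.4036258551698, 'cy': 248.2585672726681, 'rvec': array([ 2.1047713 , -2.12793555,  0.22383031]), 'tvec': array([0.1332035 , 0.534241  , 0.98142025])}
```

View pics/scene0.png

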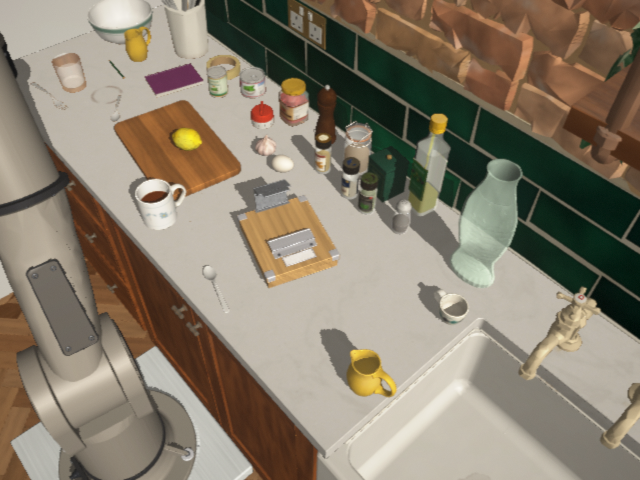

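View pics/top0.png

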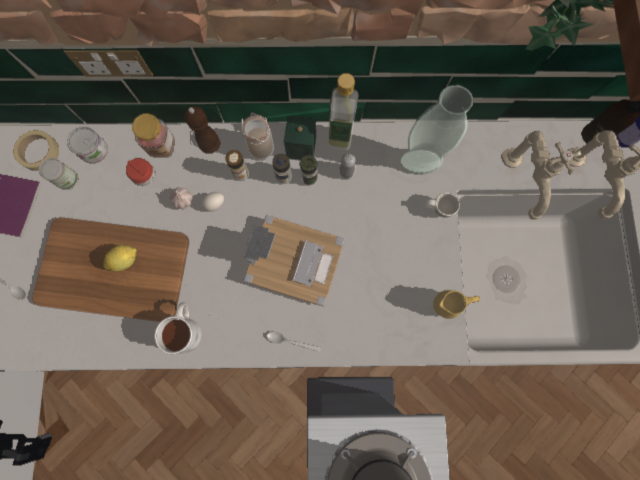

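The box lies around top (293,260). Its tab is at the left end, near (258,245), and the lip is near (308,263), so box +x points to world -y. I'll enlarge both views.

Run:
```python
import cv2,numpy as np
a=cv2.imread("pics/top0.png")[205:315,230:360];b=cv2.imread("pics/scene0.png")[170:290,225:350]
a=cv2.resize(a,None,fx=4,fy=4,interpolation=2);b=cv2.resize(b,None,fx=4,fy=4,interpolation=2)
cv2.imwrite("pics/ca.png",a);cv2.imwrite("pics/cb.png",b)
```

```text
(no output)
```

View pics/ca.png

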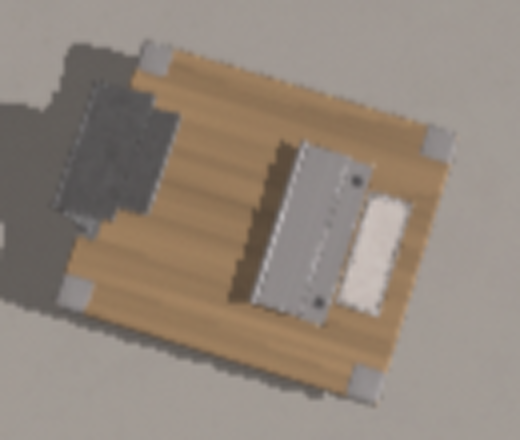

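View pics/cb.png

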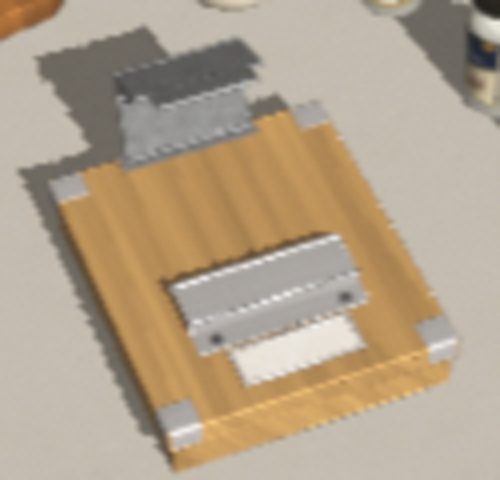

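In the top crop the lid corners are at (145,40), (455,130), (375,405) and (60,305), and the crease runs (100,82)-(60,210). In the scene crop the corners are at (322,103), (458,345), (172,440) and (52,183), and the crease runs (115,75)-(250,40). Next I fit the box pose and the hinge and crease angles jointly.

```bash
cat > h.py <<'E'
from bench import r
import cv2,numpy as np
from scipy.optimize import least_squares
from scipy.spatial.transform import Rotation as R
K={n:r.calibration(n) for n in("scene","top")}
def proj(n,P):
    c=K[n];return cv2.projectPoints(np.array(P,float),c["rvec"],c["tvec"],np.array([[c["fx"],0,c["cx"]],[0,c["fy"],c["cy"]],[0,0,1]]),None)[0][:,0]
def box(p,P):
    c,s=np.cos(p[2]),np.sin(p[2]);return np.array(P)@np.array([[c,s,0],[-s,c,0],[0,0,1]])+[p[0],p[1],0]
def tab(t,c):
    a=np.array([-.094,0,.0425])+.06*np.array([np.cos(t),0,np.sin(t)])
    return a,a+.06*np.array([np.cos(t-c),0,np.sin(t-c)])
E
python3 - <<'E'
from h import *
C=[[-.1,.085,.04],[.1,.085,.04],[.1,-.085,.04],[-.1,-.085,.04]]
t=np.array([[145,40],[455,130],[375,405],[60,305]])/4+[230,205]
s=np.array([[322,103],[458,345],[172,440],[52,183]])/4+[225,170]
f=lambda p:np.r_[(proj("top",box(p,C))-t).ravel(),(proj("scene",box(p,C))-s).ravel()]
q=least_squares(f,[.6,0,-1.57]);p=q.x;print(p,q.fun.round(1))
print("hinge,lip",box(p,[[-.094,0,.0425],[.012,0,.048]]).round(3))
tt=np.array([[100,82],[60,210],[180,115],[150,212]])/4+[230,205]
ts=np.array([[115,75],[250,40]])/4+[225,170]
def g(a):
    A,B=tab(*a); y=np.array([0,.038,0]);z=np.array([0,.030,0])
    return np.r_[(proj("top",box(p,[A+y,A-y,B+y*.8,B-y*.8]))-tt).ravel(),(proj("scene",box(p,[A-y,A+y]))-ts).ravel()]
q=least_squares(g,[1.9,1.3]);print("tab",q.x,q.fun.round(1),tab(*q.x))
o=r.get_obs();print(R.from_rotvec(o["orientation"]).as_matrix().round(3))
c=K["top"];
def bp(n,u,v,z):
    c=K[n];M=R.from_rotvec(c["rvec"]).as_matrix();d=M.T@[(u-c["cx"])/c["fx"],(v-c["cy"])/c["fy"],1];o=-M.T@c["tvec"];return (o+d*(z-o[2])/d[2]).round(3)
for k,a in dict(jug=(452,303,.085),cup=(447,205,.05),mug=(177,334,.09),shaker=(347,160,.08),spice=(309,165,.1),egg=(213,202,.04),grinder=(195,115,.2)).items():print(k,bp("top",*a))
E
```

```text
[ 0.5132842   0.18454948 -1.8811332 ] [ 0.7 -0.8  2.1  0.3  1.5 -0.6 -0.9 -0.7 -1.1 -0.6  0.6 -1.  -1.2 -0.2
 -1.7 -0.2]
hinge,lip [[0.542 0.274 0.042]
 [0.51  0.173 0.048]]
tab [1.74248367 1.29355997] [ 0.6 -0.4 -0.3 -1.1  1.1 -1.5 -0.2  0.1 -0.5  0.9 -2.8  0.5] (array([-0.10425071,  0.        ,  0.10161787]), array([-0.05019582,  0.        ,  0.12765764]))
[[-0.967  0.255 -0.   ]
 [ 0.255  0.967 -0.002]
 [-0.    -0.002 -1.   ]]
jug [ 0.401 -0.168  0.085]
cup [ 0.641 -0.183  0.05 ]
mug [0.34  0.441 0.09 ]
shaker [0.746 0.059 0.08 ]
spice [0.726 0.15  0.1  ]
egg [0.657 0.386 0.04 ]
grinder [0.802 0.393 0.2  ]
```

The residuals are about 3 mm, the tab is at about 1.74 rad and the crease at about 1.29 rad, which agrees with the task text. I'll approach above the mug's height with the fingers closing and the tool's y axis turned to box -x.

{"op": "carry_out", "data": {"moves": [[-0.041, -0.018, 0, 0.02, 0], [-0.082, -0.036, 0, 0.05, 0], [-0.123, -0.054, 0, 0.052, 0], [-0.164, -0.072, 0, 0.052, 0], [-0.205, -0.09, 0, 0.052, 0], [-0.246, -0.108, 0, 0.052, 0], [-0.287, -0.126, 0, 0.052, 0], [-0.328, -0.144, 0, 0.052, 0]], "force": 60}}

```text
clock: 0.9
tcp_pos: [0.4536, 0.4284, 0.4044]
orientation: [-0.485, -3.104, 0.001]
contact_force: [0.4, 1.0, 0.3]
grip_width: -0.0001
gripper_force: 0.0
```

{"op": "carry_out", "data": {"moves": [[-0.035, -0.013, 0, 0, 0], [-0.07, -0.026, 0, 0, 0], [-0.105, -0.039, 0.02, 0, 0], [-0.131, -0.049, 0.05, 0, 0], [-0.131, -0.049, 0.09, 0, 0], [-0.131, -0.049, 0.125, 0, 0], [-0.131, -0.049, 0.143, 0, 0], [-0.131, -0.049, 0.143, 0, 0]]}}

```text
clock: 1.7
tcp_pos: [0.561, 0.3424, 0.258]
orientation: [-0.484, -3.099, 0.008]
contact_force: [-1.2, 0.4, 0.0]
grip_width: -0.0002
gripper_force: 0.0
```

Run:
```python
from h import *
o=r.get_obs();print(o["tcp_pos"],o["contact_force"])
a=r.grab_frame("scene")[130:290,200:360,::-1];b=r.grab_frame("top")[180:330,190:350,::-1]
f=lambda i:cv2.resize(i,(400,400*i.shape[0]//i.shape[1]),interpolation=2)
a,b=f(a),f(b);h=min(len(a),len(b));cv2.imwrite("pics/p1.png",np.hstack([a[:h],b[:h]]))
T=R.from_rotvec(o["orientation"]).as_matrix()@[0,0,.173]+o["tcp_pos"];print(T)
d=box([0,0,-1.881],[[.0145,0,0]])[0]
for n,o2 in(("scene",(200,130)),("top",(190,180))):print(n,(proj(n,[T,T+d,T-d])-o2)*2.5)
```

```text
[0.56100153 0.34244571 0.25796241] [-1.23748925  0.39478476  0.01776771]
[0.56001218 0.34174211 0.08496667]
scene [[147.52597896 110.38477416]
 [152.85691018 120.23764286]
 [142.26079539 100.65342325]]
top [[ 90.54959108 140.41627238]
 [105.42672655 144.94931616]
 [ 75.69600178 135.89040308]]
```

View pics/p1.png

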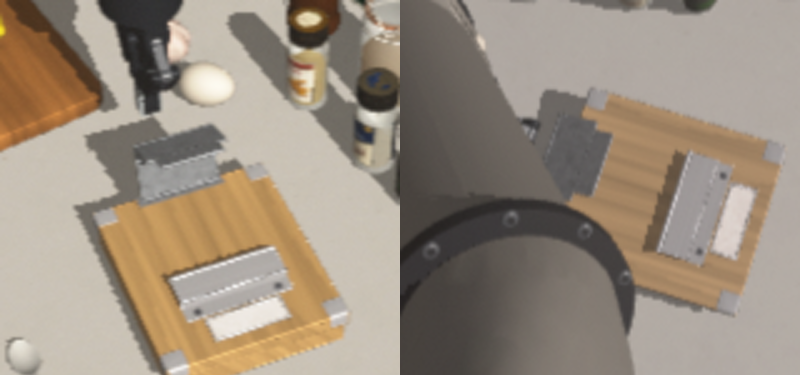

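The fingertips appear at scene-crop (148,108), matching the prediction of (147,110), so the tool model holds. Now I push toward the lip.

{"op": "carry_out", "data": {"moves": [[-0.002, -0.015, 0, 0, 0], [-0.004, -0.03, 0, 0, 0], [-0.004, -0.04, 0, 0, 0], [-0.004, -0.05, 0, 0, 0], [-0.004, -0.058, 0, 0, 0], [-0.004, -0.066, 0, 0, 0], [-0.004, -0.074, 0, 0, 0], [-0.004, -0.08, 0, 0, 0]]}}

```text
clock: 2.6
tcp_pos: [0.5415, 0.2653, 0.2616]
orientation: [-0.485, -3.104, 0.0]
contact_force: [0.6, 0.4, -0.4]
grip_width: 0.0001
gripper_force: 0.3
```

Run:
```python
from h import *
o=r.get_obs();print(o["tcp_pos"],o["contact_force"])
T=R.from_rotvec(o["orientation"]).as_matrix()@[0,0,.173]+o["tcp_pos"];p=[0.5133,0.1845,-1.8811]
d=T-[p[0],p[1],0];print("tip in box",box([0,0,-p[2]],[d]))
a=r.grab_frame("scene")[150:290,210:350,::-1]
cv2.imwrite("pics/p2.png",cv2.resize(a,(560,560),interpolation=2))
```

```text
[0.5414942  0.26527325 0.26163742] [ 0.59584696  0.4467889  -0.39048784]
tip in box [[-0.08551254  0.00214954  0.08863743]]
```

View pics/p2.png

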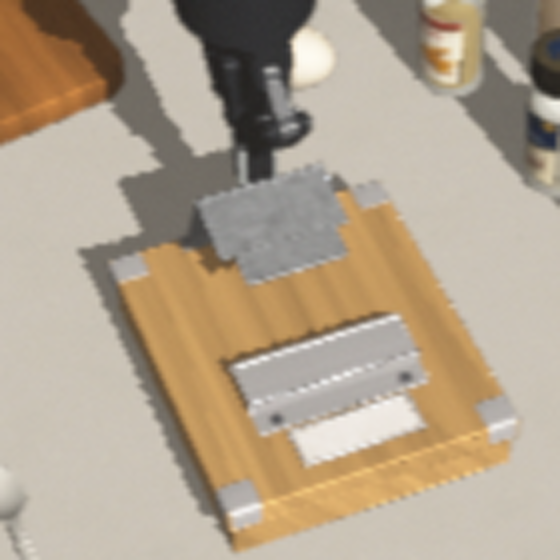

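The tab is following, its second leaf tilting over the lid, and the box has not moved. I continue over the crease, easing down to a tip height of about 80 mm.

{"op": "carry_out", "data": {"moves": [[0, -0.007, 0, 0, 0], [0, -0.014, 0.002, 0, 0], [0, -0.021, 0.004, 0, 0], [0, -0.028, 0.006, 0, 0], [0, -0.035, 0.007, 0, 0], [0, -0.041, 0.008, 0, 0], [0, -0.046, 0.009, 0, 0], [0, -0.046, 0.009, 0, 0]]}}

```text
clock: 3.45
tcp_pos: [0.5277, 0.2212, 0.2528]
orientation: [-0.486, -3.104, 0.001]
contact_force: [0.1, 0.5, 1.1]
grip_width: -0.0001
gripper_force: 0.4
```

Run:
```python
from h import *
o=r.get_obs();print(o["tcp_pos"],o["contact_force"])
T=R.from_rotvec(o["orientation"]).as_matrix()@[0,0,.173]+o["tcp_pos"];p=[0.5133,0.1845,-1.8811]
d=T-[p[0],p[1],0];print("tip in box",box([0,0,-p[2]],[d]))
a=r.grab_frame("scene")[150:290,210:350,::-1]
cv2.imwrite("pics/p3.png",cv2.resize(a,(560,560),interpolation=2))
```

```text
[0.52771645 0.22120906 0.2527692 ] [0.13015093 0.53109415 1.08514122]
tip in box [[-0.03929156  0.00252354  0.07976921]]
```

View pics/p3.png

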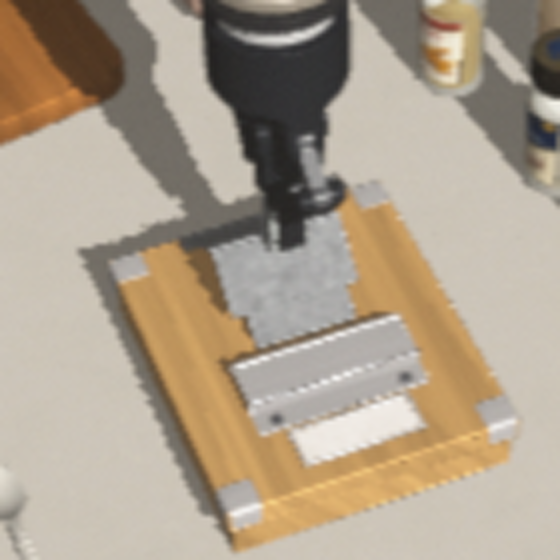

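The free edge now lies just before the lip, at about (290,335) in the crop, and the fingertip is just past the crease. I press down slowly, drifting with the crease.

{"op": "carry_out", "data": {"moves": [[0, -0.001, 0.003, 0, 0], [0, -0.002, 0.006, 0, 0], [0, -0.003, 0.009, 0, 0], [0, -0.004, 0.012, 0, 0], [0, -0.005, 0.015, 0, 0], [0, -0.006, 0.018, 0, 0], [0, -0.006, 0.02, 0, 0], [0, -0.006, 0.022, 0, 0]]}}

```text
clock: 4.3
tcp_pos: [0.5254, 0.2129, 0.2301]
orientation: [-0.488, -3.101, 0.009]
contact_force: [-2.2, -7.9, 6.3]
grip_width: -0.0003
gripper_force: 4.1
```

Run:
```python
from h import *
o=r.get_obs();print(o["tcp_pos"],o["contact_force"])
T=R.from_rotvec(o["orientation"]).as_matrix()@[0,0,.173]+o["tcp_pos"];p=[0.5133,0.1845,-1.8811]
d=T-[p[0],p[1],0];print("tip in box",box([0,0,-p[2]],[d]))
a=r.grab_frame("scene")[150:290,210:350,::-1]
cv2.imwrite("pics/p4.png",cv2.resize(a,(560,560),interpolation=2))
```

```text
[0.52541233 0.21289195 0.23011481] [-2.19168983 -7.8906297   6.33829701]
tip in box [[-0.02967932  0.00254624  0.05711833]]
```

View pics/p4.png

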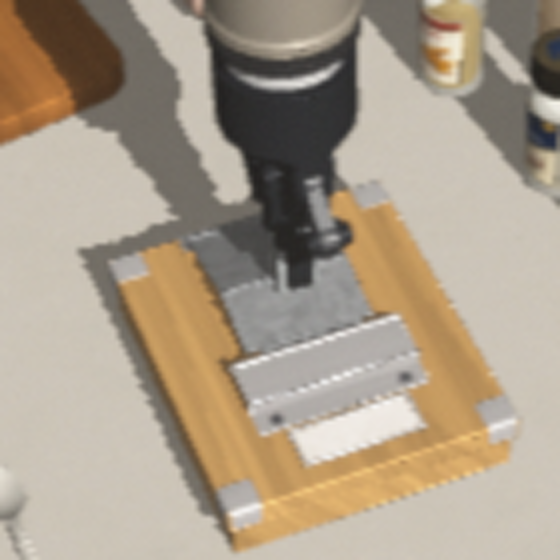

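The edge has slid under the lip. The finger sits about 8 mm past the crease and is being pushed forward, so I ease it back while pressing the rest of the way down.

{"op": "carry_out", "data": {"moves": [[0, 0.001, 0, 0, 0], [0, 0.003, 0.001, 0, 0], [0, 0.004, 0.003, 0, 0], [0, 0.004, 0.005, 0, 0], [0, 0.004, 0.007, 0, 0], [0, 0.004, 0.009, 0, 0], [0, 0.004, 0.01, 0, 0], [0, 0.004, 0.011, 0, 0]]}}

```text
clock: 5.15
tcp_pos: [0.5272, 0.22, 0.2196]
orientation: [-0.485, -3.104, 0.0]
contact_force: [-0.9, -3.9, 4.8]
grip_width: -0.0002
gripper_force: 2.1
```

{"op": "carry_out", "data": {"moves": [[0, 0, 0.001, 0, 0], [0, 0, 0.002, 0, 0], [0, 0, 0.003, 0, 0], [0, 0, 0.004, 0, 0], [0, 0, 0.004, 0, 0], [0, 0, 0.004, 0, 0], [0, 0, 0.004, 0, 0], [0, 0, 0.004, 0, 0]]}}

```text
clock: 5.95
tcp_pos: [0.5272, 0.22, 0.2168]
orientation: [0.485, 3.104, 0.001]
contact_force: [-4.7, -4.5, 16.1]
grip_width: -0.0001
gripper_force: 7.9
```

Run:
```python
from h import *
o=r.get_obs();print(o["tcp_pos"],o["contact_force"])
T=R.from_rotvec(o["orientation"]).as_matrix()@[0,0,.173]+o["tcp_pos"];p=[0.5133,0.1845,-1.8811]
d=T-[p[0],p[1],0];print("tip in box",box([0,0,-p[2]],[d]))
a=r.grab_frame("scene")[150:290,210:350,::-1]
cv2.imwrite("pics/p5.png",cv2.resize(a,(560,560),interpolation=2))
```

```text
[0.52723467 0.22004141 0.21683082] [-4.65642526 -4.54537609 16.0928912 ]
tip in box [[-0.03816759  0.00241603  0.04383083]]
```

View pics/p5.png

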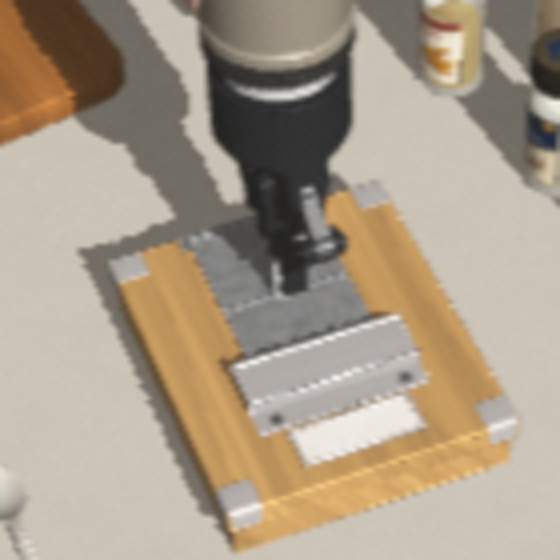

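The tab is flat on the lid at 16 N, with the tip at 43.8 mm and the edge under the lip. I lift straight up to release.

{"op": "carry_out", "data": {"moves": [[0, 0, -0.004, 0, 0], [0, 0, -0.01, 0, 0], [0, 0, -0.02, 0, 0], [0, 0, -0.035, 0, 0], [0, 0, -0.055, 0, 0], [0, 0, -0.08, 0, 0], [0, 0.03, -0.11, 0, 0], [0, 0.06, -0.12, 0, 0]]}}

```text
clock: 6.8
tcp_pos: [0.5467, 0.2775, 0.3404]
orientation: [0.487, 3.099, 0.006]
contact_force: [0.6, 0.6, -1.1]
grip_width: 0.0001
gripper_force: 0.0
```

{"op": "carry_out", "data": {"moves": [[0, 0.03, 0, 0, 0], [0, 0.06, 0, 0, 0], [0, 0.06, 0, 0, 0], [0, 0.06, 0, 0, 0], [0, 0.06, 0, 0, 0], [0, 0.06, 0, 0, 0], [0, 0.06, 0, 0, 0], [0, 0.06, 0, 0, 0]]}}

```text
clock: 7.6
tcp_pos: [0.5638, 0.3338, 0.3358]
orientation: [0.486, 3.104, -0.0]
contact_force: [-0.2, -0.5, -0.4]
grip_width: 0.0002
gripper_force: 0.0
```

Run:
```python
from h import *
a=r.grab_frame("scene")[150:290,210:350,::-1]
cv2.imwrite("pics/p6.png",cv2.resize(a,(560,560),interpolation=2))
p=[0.5133,0.1845,-1.8811]
# crease-end pixels in the crop for various crease heights (crop coords)
for t in(0,.1,.2,.3):
    A=np.array([-.094+.06*np.cos(t),0,.0425+.06*np.sin(t)]);y=np.array([0,.038,0])
    print(t,((proj("scene",box(p,[A-y,A+y]))-[210,150])*4).round(0).tolist())
```

```text
0 [[222.0, 314.0], [347.0, 276.0]]
0.1 [[221.0, 307.0], [347.0, 268.0]]
0.2 [[220.0, 299.0], [346.0, 260.0]]
0.3 [[219.0, 290.0], [345.0, 251.0]]
```

View pics/p6.png

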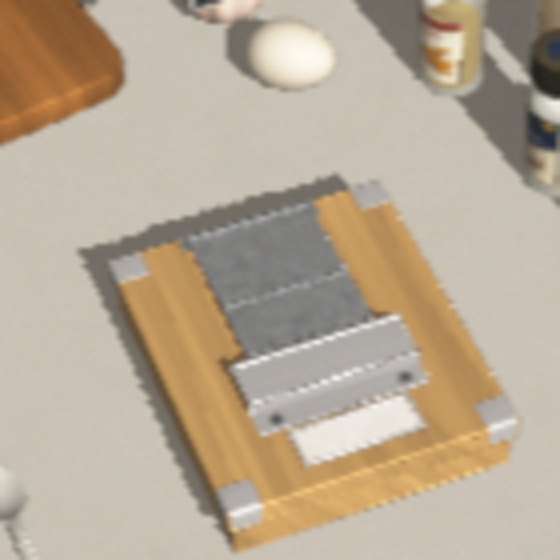

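With the hand clear, the crease line runs (224,306)-(347,268), which puts the hinge at 0.1 rad or less. The edge is held under the lip and the box has not moved, so I hand in.

```bash
python3 -c "
from bench import r
print(r.hand_in())"
```

```text
the job is handed in; nothing more can be done
None
```

The tab is shut with its free edge under the lip and stayed down after I let go (hinge about 0.1 rad or less in the last picture); the box did not visibly move, the bystanders were not approached, and the job is handed in, though the hand-in gave no verdict.

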